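# Pry open the housing's dust cover and hold the cover plate over its threaded holes

## Robot

A 7-joint arm with a two-finger parallel gripper is mounted at the origin on a cart in front of the work surface, level with it; the furniture and walls round the work are solid. World frame = base frame: x ahead of the robot, y to its left, z up, the work surface at z = 0. Lengths are in m, angles in rad, forces in N, time in s.
With the tool pointing down it reaches from about 0.4 to 0.9 m from the base axis. Payload 5.5 kg.
Tool frame: the origin (TCP) lies midway between the tips of the shut fingers; the grasp point (between the pads) lies 19 mm behind it; z points along the fingers, y is the line along which they close (so a half turn about z gives the same grasp; the last joint's range is limited). The gripper opens to 92 mm and grips with 3 to 60 N. Pads are 19 mm wide; open, the fingers measure 130 mm over their backs; the gripper's body (75 mm by 190 mm) begins 47 mm behind the grasp point.
Start: joints at [1.603, 0.501, -0.427, 1.55, 0.221, 1.138, -0.21], TCP at [0.149, -0.633, 0.227] pointing down, gripper open.
Joint ranges: [-2.88, 2.88], [-0.31, 2.03], [-1.54, 1.56], [0.2, 2.42], [-1.41, 4.55], [0.19, 2.02], [-2.57, 2.57]. Speed limits (rad/s): [2.57, 2.57, 3.14, 3.14, 3.14, 3.14, 3.14].

## Interface

Orientations are given as a rotation vector (axis times angle).
In Python, from cell import r, get_image, camera_info gives the robot as it stands. The module is installed in compiled form; this text tells all that it offers.
- The arm moves only by the shell command python3 -m crank 'ROWS' [OPENING] [FORCE]. ROWS is JSON, a list that holds one entry, the list of rows, each a list of 6 numbers: the shift along the tool's x, y, z as a fraction of full scale, then the turn, a rotation vector about the tool's x, y, z as a fraction of full scale. In form: [[[dx, dy, dz, wx, wy, wz], ...]]. A call has 1 to 12 rows; each row shifts and turns the commanded pose from where the row before left it, along the tool's axes as they then stand; what a row does not reach is not made up. Full scale, the value 1, is 12 cm for a shift and 5 degrees for a turn. A row lasts 1/12 s, in which the tool goes at most 41.7 mm and 7.16 degrees, less where a joint would pass 70% of its speed; a pose out of reach is approached as far as the arm can. A call with a number of a shift or a turn outside -1 to 1 is refused whole. A call with a gripper value outside its range is refused whole. OPENING is the opening, from 0 (shut) to 1 (fully open), set as the call begins (- or left out, the last holds). The fingers move at their own pace and stop on an object; FORCE is the grip in N (left out, the last holds). Time passes only in rows, so rows that do not move let the fingers close. It gives the time, the measured TCP pose, the force, the opening and the grip force at its end, in the units of the state.
- r.read_state(): the state, without advancing time (a new reading comes with each control period).
- get_image(name): name is "side" or "top"; returns (picture, depth): 400x640x3 uint8, red, green, blue; 400x640 float32, m along the optical axis (not along the pixel's ray), 0 where there is no reading.
- camera_info(name): a dict with "fx", "fy", "cx", "cy" (pixels), "R" (3x3) and "t" (3): a world point X has camera coordinates R X + t. Camera axes: x right, y down, z forward; pixel columns grow to the right and rows downward; lengths in m; the calibration is good to about 2 mm. A picture is of the moment at which its call begins. camera_info takes no time and is no camera call.
- r.close_job(): hands the job in; it is judged then, once.
The state is a dict: "time_s": time; "joint_pos": joint angles; "qvel": joint speeds; "joint_torque": joint torques, N m; "eef_pos": TCP position; "tcp_rot": TCP orientation; "ft_force": force on the tool from outside, world axes, zero at the start; "wrist_torque": the same for the moment, N m; "gripper_width": opening from 0.0 (shut) to 1.0 (fully open); "grip_force": force on a finger pad.
Only numpy, scipy, OpenCV 4.12 (cv2) and the standard library are available. Lean on these libraries where they do the work, as an engineer would, in place of code of your own. Each camera call takes 0.05 s, during which the arm holds its last target. There are 200 camera calls.

## Task

Lever open the blue hinged dust cover of the sensor housing with the red-handled pry blade, never with the fingers, and swing it over until it falls fully back; then lay the blade back down flat on the bench. Pick up the steel cover plate by its black handle and hold it level about a centimetre above the housing's open face, touching nothing, with its four holes lined up over the four threaded holes so that screws could be started. Finish while still holding the plate there, and leave the marker pen where it lies.

Things in the scene. Friction and masses are not known exactly. Their poses are not given: they have to be found in the camera images.
- housing: Sensor housing, a grey and aluminium block fixed to the bench: 110 (x) x 130 (y) x 60 mm high, with two feet that reach to 86 mm either side (along y, 6 mm high). Origin at the centre of its underside. Its x axis points from the notched front (facing the robot) to the hinge side. Under the dust cover lies its level machined face, 60 mm above the bench, round a shallow pocket.
- housing_face (a point): Centre of the housing's machined face, 60 mm above the bench; same axes as the housing.
- pry_notch (a point): Middle of the mouth of the pry notch, in the middle of the top edge of the housing's front (54 mm above the bench, 55 mm in front of the housing's centre). The notch is open to the front, 34 mm wide, 12 mm high (48 to 60 mm above the bench) and runs 25 mm inward (along housing +x), right under the cover, then opens into the pocket (floor 42 mm above the bench, terminals up to 55 mm high from 47 mm inward of the front on).
- dust_cover (a joint): Angle (rad) of the blue dust cover, a stiff sheet 113 x 130 mm and 3 mm thick, 60 g: 0 = closed flat on the housing, its front edge flush with the housing's front; 1.57 = upright; 2.5 = fallen fully back against its stop. It turns about a hinge along the housing's y at the far side, 60 mm behind the housing's centre, nearly without friction, has no catch, and falls shut when let go before upright, open when past upright by 0.15 or more.
- cover_hinge (a point): Middle of the cover's hinge line, 60 mm above the bench and 60 mm behind (+x of) the housing's centre.
- cover_edge (a point): Middle of the cover's free edge, on its underside, 115 mm from the hinge line.
- thread0 (a point): Mouth of a threaded hole, 7 mm wide, in the housing's face: at (-42, -52.5) mm from the centre of the face in housing axes.
- thread1 (a point): Mouth of a threaded hole, 7 mm wide, in the housing's face: at (-42, 52.5) mm from the centre of the face in housing axes.
- thread2 (a point): Mouth of a threaded hole, 7 mm wide, in the housing's face: at (42, 52.5) mm from the centre of the face in housing axes.
- thread3 (a point): Mouth of a threaded hole, 7 mm wide, in the housing's face: at (42, -52.5) mm from the centre of the face in housing axes.
- cover_plate: Steel-grey cover plate lying flat on the bench, 110 (x) x 130 (y) x 5 mm, about 250 g, with an 11 mm hole near each corner and a black bar handle on top. Origin at the centre of its underside, z up. It may be put on either way round (turned by half a turn), its x axis along the housing's.
- plate_handle (a point): Centre of the plate's handle: a straight bar along the plate's x, 80 mm long, 12 mm wide (y) and 12 mm high, its centre 40 mm above the plate's underside, clear below by 29 mm between two posts at 33 mm either side of the middle.
- plate_hole0 (a point): Centre of a plate hole, on the plate's underside, at (-42, -52.5) mm from its origin in plate axes.
- plate_hole1 (a point): Centre of a plate hole, on the plate's underside, at (-42, 52.5) mm from its origin in plate axes.
- plate_hole2 (a point): Centre of a plate hole, on the plate's underside, at (42, 52.5) mm from its origin in plate axes.
- plate_hole3 (a point): Centre of a plate hole, on the plate's underside, at (42, -52.5) mm from its origin in plate axes.
- pry_blade: Flat pry blade lying on the bench, 180 mm long, about 90 g. Origin on the underside where the handle meets the blade, which lies 10 mm above the underside. The red handle runs 90 mm to -x, 18 mm wide (y) and 20 mm high; the steel blade runs 90 mm to +x, 14 mm wide and 2.5 mm thick, at half the handle's height (10 mm).
- blade_tip (a point): Tip of the steel blade, 90 mm along +x of the tool's origin, at half its thickness.
- marker_pen: White marker pen with a black cap, 130 mm long, lying on the bench: leave it alone.

How it is judged:
On the way, in this order (a step that is already met when the one before it is completed fails the run):
1. the dust cover is levered up by the pry blade (value of joint dust_cover above 0.3 rad and contact force between pry_blade and dust_cover above 0.02 N), for 0.05 s.
2. the dust cover has fallen fully back (value of joint dust_cover above 2 rad), for 0.2 s.
3. the blade lies on the bench, let go, and the plate is held clear of the bench (height (world z) of blade_tip below 0.025 m and height (world z) of pry_blade below 0.02 m and contact force between the fingers and pry_blade below 0.1 N and contact force between the fingers and cover_plate above 1 N and height (world z) of cover_plate above 0.03 m), for 0.2 s.
At the end, for the whole second after the job is handed in: Plate gripped, still, within 0.09 rad of level, underside 4 to 25 mm above the housing face, each hole within 4 mm (from above) of a threaded hole, either way round, touching neither housing nor blade; dust cover open beyond 2.0 rad; blade let go, at rest on the bench (origin below 20 mm) (value of joint dust_cover above 2 rad and height (world z) of blade_tip below 0.025 m and height (world z) of pry_blade below 0.02 m and contact force between the fingers and pry_blade below 0.1 N and linear speed of each of pry_blade, cover_plate below 0.02 m/s and contact force between the fingers and cover_plate above 1 N and ((horizontal distance between plate_hole0 and thread0 below 0.004 m and horizontal distance between plate_hole1 and thread1 below 0.004 m and horizontal distance between plate_hole2 and thread2 below 0.004 m and horizontal distance between plate_hole3 and thread3 below 0.004 m) or (horizontal distance between plate_hole0 and thread2 below 0.004 m and horizontal distance between plate_hole1 and thread3 below 0.004 m and horizontal distance between plate_hole2 and thread0 below 0.004 m and horizontal distance between plate_hole3 and thread1 below 0.004 m)) and z of cover_plate in the frame of housing_face between 0.004 and 0.025 m and angle between cover_plate's own z axis and vertical below 0.09 rad and contact force between cover_plate and housing below 0.05 N and contact force between cover_plate and pry_blade below 0.05 N); the arm keeps its last pose, push and grip.
It fails at once if the fingers or arm touch the dust cover before it has been opened (contact force between the arm and dust_cover above 0.5 N and value of joint dust_cover below 1.9 rad).
It fails at once if the fingers touch the dust cover before it has been opened (contact force between the fingers and dust_cover above 0.5 N and value of joint dust_cover below 1.9 rad).
It fails at once if the marker pen is disturbed (moved by more than 30 mm) (distance of marker_pen from where it was at the start of the episode above 0.03 m).
It also fails if it takes over 64 s, if anything falls off the work surface, if the arm or the gripper's body presses on something with over 40 N, if the wrist force passes 120 N, or if a joint passes its speed limit or range.

## Working session

There is one attempt and no reset: what is moved stays moved. The work goes in short steps, Python scripts to look and compute and a shell command to move; the robot and the scene stay as the last step left them, time stands still between calls to the robot, and variables do not carry over. Pictures are saved under pics/ and viewed, at most 10 in all, crops included, and the job is handed in when it is done.

```bash
mkdir -p pics; ls; python3 - <<'E'
from cell import r,get_image,camera_info
import cv2,numpy as np
for n in("top","side"):
    p,d=get_image(n); np.savez(f"{n}0.npz",p=p,d=d); cv2.imwrite(f"pics/{n}0.png",p[:,:,::-1])
    c=camera_info(n); print(n,c)
s=r.read_state(); print(s["time_s"],s["eef_pos"],s["tcp_rot"],s["gripper_width"])
E
```

```text
pics
top {'fx': 384.3462511862136, 'fy': 384.3462511862136, 'cx': 320.0864279764575, 'cy': 199.24311593801232, 'R': array([[-0.00893522, -0.99995942,  0.00114899],
       [-0.99362184,  0.00874941, -0.11242365],
       [ 0.11240904, -0.0021462 , -0.9936597 ]]), 't': array([0.1703152 , 0.52681719, 0.87111574])}
side {'fx': 503.7147593278733, 'fy': 503.7147593278733, 'cx': 319.5822618515241, 'cy': 195.73569497493074, 'R': array([[-0.57096112, -0.82078034, -0.0179732 ],
       [-0.62348919,  0.44775374, -0.64091951],
       [ 0.5341017 , -0.35473402, -0.76739765]]), 't': array([0.45028518, 0.30561799, 0.95738288])}
0.1 [ 0.14851344 -0.6321869   0.22580617] [-3.11901380e+00 -3.61579465e-01  2.07922320e-04] 0.9966324506446558
```

View pics/top0.png

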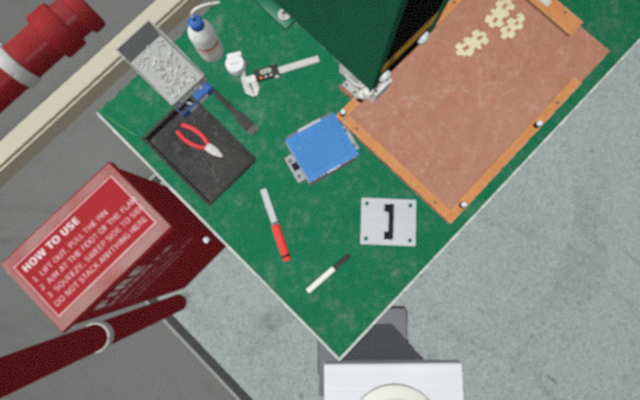

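View pics/side0.png

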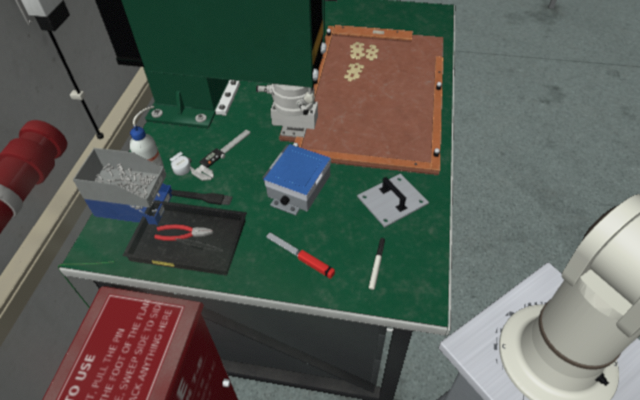

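Top view: blue cover round (322,148) with a foot at (293,168), blade from (265,190) to (287,260), plate at (388,222), pen at (328,273). Housing front faces lower right. Next I'll measure these.

```bash
cat > h.py <<'E'
import cv2,numpy as np
from cell import camera_info,get_image,r
def ray(n,uv,z):
    c=camera_info(n);R=c["R"];uv=np.atleast_2d(uv).astype(float)
    d=np.c_[(uv[:,0]-c["cx"])/c["fx"],(uv[:,1]-c["cy"])/c["fy"],np.ones(len(uv))]@R
    o=-R.T@c["t"]
    return o+d*((z-o[2])/d[:,2])[:,None]
def proj(n,X):
    c=camera_info(n);Y=np.atleast_2d(X)@c["R"].T+c["t"]
    return np.c_[Y[:,0]/Y[:,2]*c["fx"]+c["cx"],Y[:,1]/Y[:,2]*c["fy"]+c["cy"]]
def dep(n,uv,d):
    c=camera_info(n);uv=np.atleast_2d(uv).astype(float);z=d[uv[:,1].astype(int),uv[:,0].astype(int)]
    return (np.c_[(uv[:,0]-c["cx"])/c["fx"],(uv[:,1]-c["cy"])/c["fy"],np.ones(len(uv))]*z[:,None]-c["t"])@c["R"]
def mask(p,kind,box):
    h=cv2.cvtColor(p,cv2.COLOR_RGB2HSV).astype(int);H,S,V=h[...,0],h[...,1],h[...,2]
    m={"blue":(H>95)&(H<125)&(S>110),"red":((H<8)|(H>172))&(S>130),"grey":(S<60)&(V>120),"black":V<45}[kind]
    o=np.zeros(m.shape,np.uint8);x0,y0,x1,y1=box;o[y0:y1,x0:x1]=m[y0:y1,x0:x1]
    k,l,s,_=cv2.connectedComponentsWithStats(o);i=1+np.argmax(s[1:,4]);return (l==i)
def rect(n,m,z):
    v,u=np.nonzero(m);X=ray(n,np.c_[u,v],z)[:,:2]
    (c,wh,a)=cv2.minAreaRect((X*1000).astype(np.float32));return np.round(c,1),np.round(wh,1),round(a,2)
E
python3 - <<'E'
from h import *
B={"top":{"cover":("blue",(270,100,370,195),.063),"red":("red",(255,180,300,270),.02),"blade":("grey",(255,180,284,228),.011),"plate":("grey",(352,190,425,252),.005),"bar":("black",(372,198,405,246),.046)},
"side":{"cover":("blue",(255,140,335,215),.063),"red":("red",(290,240,340,282),.015),"blade":("grey",(260,228,302,262),.011),"plate":("grey",(350,165,435,230),.005),"bar":("black",(375,170,420,220),.046)}}
for n in B:
    f=np.load(n+"0.npz");p,d=f["p"],f["d"]
    for k,(c,b,z) in B[n].items():
        m=mask(p,c,b);v,u=np.nonzero(m);X=dep(n,np.c_[u,v],d)
        print(n,k,m.sum(),*rect(n,m,z),"depth med",np.round(np.median(X,0),3),np.round(np.percentile(X[:,2],[5,95]),3))
p=np.load("top0.npz")["p"];cv2.imwrite("pics/c.png",np.hstack([cv2.resize(p[100:200,265:375,::-1],None,fx=4,fy=4,interpolation=2),cv2.resize(p[185:265,360:425,::-1],None,fx=5,fy=5,interpolation=2)]))if 0 else 0
q=np.load("side0.npz")["p"]
a=cv2.resize(p[100:200,265:375,::-1],(400,364),interpolation=2);b=cv2.resize(q[135:235,255:365,::-1],(400,364),interpolation=2)
cv2.imwrite("pics/c.png",np.hstack([a,b]))
E
```

```text
top cover 2645 [646.3 161.4] [113.6 132. ] 29.3 depth med [0.645 0.162 0.064] [0.061 0.067]
top red 293 [429.4 259. ] [88.6 18.4] 18.68 depth med [0.43  0.26  0.019] [0.    0.022]
top blade 286 [515.4 289.5] [90.4 19.2] 19.21 depth med [0.517 0.29  0.01 ] [-0.002  0.013]
top plate 2471 [476.4   3.9] [135.2 114. ] 87.19 depth med [0.475 0.008 0.004] [-0.     0.008]
top bar 11 [443.2  14. ] [4.6 9.1] 88.35 depth med [0.444 0.01  0.022] [0.007 0.038]
side cover 1856 [647.8 161.4] [112.6 130.6] 29.45 depth med [0.643 0.165 0.065] [0.062 0.068]
side red 393 [428.8 260.9] [93.2 24.1] 19.12 depth med [0.427 0.262 0.019] [0.007 0.022]
side blade 205 [517.9 290.4] [82.9 15.2] 18.94 depth med [0.518 0.29  0.011] [0.002 0.015]
side plate 1581 [477.4   4.7] [130.6 109.4] 87.05 depth med [0.473 0.018 0.005] [0.002 0.008]
side bar 222 [465.5  19.1] [33.3 98.1] 85.02 depth med [0.477 0.007 0.041] [0.007 0.048]
```

View pics/c.png

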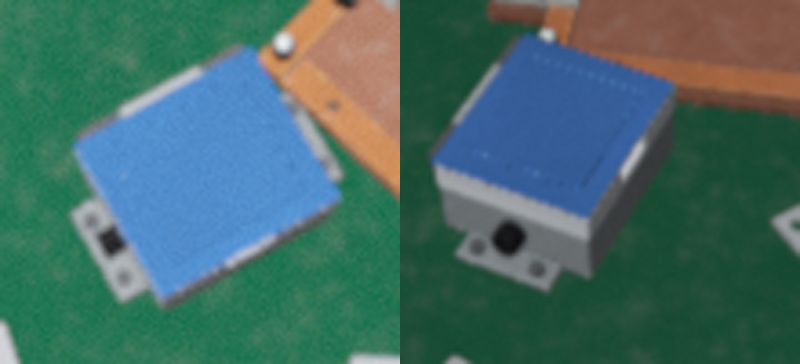

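```bash
cat >> h.py <<'E'
from scipy.spatial.transform import Rotation as Ro
def to(x,y,z,yaw):
    """total shift (tool axes, full scale units) and turn (units) to a tool-down target in mm/deg"""
    s=r.read_state();R=Ro.from_rotvec(s["tcp_rot"]);p=np.array(s["eef_pos"])
    T=Ro.from_euler("z",yaw,degrees=True)*Ro.from_euler("x",180,degrees=True)
    print("t",round(s["time_s"],2),"p",np.round(p*1000,1),"yaw",round(np.degrees(np.arctan2(*R.as_matrix()[1::-1,0])),2),"shift",np.round(R.inv().apply(np.array([x,y,z])/1000-p)/.12,3),"turn",np.round(np.degrees((R.inv()*T).as_rotvec())/5,3),"F",np.round(s["ft_force"],1),"w",round(s["gripper_width"],3),"g",round(s["grip_force"],1))
E
python3 - <<'E'
from h import *
to(450,-200,225,13.2);to(432,261,130,18.9)
f=np.load("top0.npz");d=f["d"]
for b in [(290,90,330,118),(340,20,380,80),(300,0,340,30),(360,60,390,100)]:
    u,v=np.meshgrid(range(b[0],b[2]),range(b[1],b[3]));X=dep("top",np.c_[u.ravel(),v.ravel()],d);print(b,np.round(np.percentile(X,[10,50,90],axis=0),2).tolist())
E
```

```text
t 0.1 p [ 148.5 -632.2  225.8] yaw 13.23 shift [ 3.27  -2.931  0.012] turn [-0.019 -0.001  0.005] F [ 0.1 -0.6 -0.4] w 0.997 g 0.0
t 0.1 p [ 148.5 -632.2  225.8] yaw 13.23 shift [ 4.003 -6.704  0.81 ] turn [-0.019 -0.002 -1.135] F [ 0.1 -0.6 -0.4] w 0.997 g 0.0
(290, 90, 330, 118) [[0.74, 0.15, -0.0], [0.77, 0.19, -0.0], [0.8, 0.23, 0.0]]
(340, 20, 380, 80) [[0.72, 0.08, 0.23], [0.75, 0.1, 0.32], [0.77, 0.12, 0.39]]
(300, 0, 340, 30) [[0.79, 0.14, 0.25], [0.81, 0.17, 0.31], [0.84, 0.19, 0.36]]
(360, 60, 390, 100) [[0.72, 0.02, 0.06], [0.73, 0.07, 0.23], [0.78, 0.08, 0.3]]
```

```bash
python3 -m crank '[[[0.27,-0.25,0,0,0,0],[0.27,-0.25,0,0,0,0],[0.27,-0.25,0,0,0,0],[0.27,-0.25,0,0,0,0],[0.27,-0.25,0,0,0,0],[0.27,-0.25,0,0,0,0],[0.27,-0.25,0,0,0,0],[0.27,-0.25,0,0,0,0],[0.27,-0.25,0,0,0,0],[0.27,-0.25,0,0,0,0],[0.27,-0.25,0,0,0,0],[0.27,-0.25,0,0,0,0]]]' 1; python3 - <<'E'
from h import *
to(432,261,130,18.9)
for n in("top","side"):
    d=np.load(n+"0.npz")["d"];u,v=np.meshgrid(range(640),range(400));X=dep(n,np.c_[u.ravel(),v.ravel()],d);X=X[(d.ravel()>0)]
    for y in np.arange(-.04,.32,.04):
        q=X[(abs(X[:,1]-y)<.02)&(X[:,2]>.1)&(X[:,2]<.7)&(X[:,0]>.45)&(X[:,0]<1.1)]
        if len(q): i=q[:,0].argsort()[:max(1,len(q)//50)]; print(n,round(y,2),len(q),np.round(q[i].mean(0),3))
E
```

```text
time_s: 1.1
eef_pos: [0.4285, -0.2163, 0.2267]
tcp_rot: [3.12, 0.361, -0.0]
ft_force: [0.3, -0.6, -0.2]
gripper_width: 0.998
grip_force: 0.0
t 1.1 p [ 428.5 -216.3  226.7] yaw 13.2 shift [ 0.937 -3.866  0.804] turn [ 0.004  0.004 -1.139] F [ 0.3 -0.6 -0.2] w 0.998 g 0.0
top -0.04 513 [ 0.805 -0.02   0.273]
top 0.0 777 [0.766 0.019 0.322]
top 0.04 1214 [0.722 0.059 0.353]
top 0.08 2863 [0.715 0.067 0.405]
top 0.12 1893 [0.748 0.101 0.385]
top 0.16 1088 [0.788 0.141 0.331]
top 0.2 554 [0.828 0.18  0.289]
top 0.24 151 [0.868 0.22  0.25 ]
side -0.04 278 [ 0.808 -0.023  0.267]
side 0.0 334 [0.768 0.019 0.294]
side 0.04 479 [0.724 0.059 0.273]
side 0.08 2616 [0.717 0.069 0.329]
side 0.12 2581 [0.749 0.102 0.329]
side 0.16 2050 [0.789 0.141 0.343]
side 0.2 2032 [0.828 0.181 0.329]
side 0.24 2030 [0.868 0.221 0.335]
side 0.28 1943 [0.908 0.262 0.314]
```

```bash
python3 -m crank '[[[0.078,-0.322,0,0,0,0],[0.078,-0.322,0,0,0,0],[0.078,-0.322,0,0,0,0],[0.078,-0.322,0,0,0,0],[0.078,-0.322,0,0,0,0],[0.078,-0.322,0,0,0,0],[0.078,-0.322,0,0,0,0],[0.078,-0.322,0,0,0,0],[0.078,-0.322,0,0,0,0],[0.078,-0.322,0,0,0,0],[0.078,-0.322,0,0,0,0],[0.078,-0.322,0,0,0,0]]]'; python3 -m crank '[[[0,0,0.27,0,0,-0.57],[0,0,0.27,0,0,-0.57],[0,0,0.27,0,0,0],[0,0,0,0,0,0],[0,0,0,0,0,0]]]' 0.5; python3 - <<'E'
from h import *
to(432,261,3,18.9)
p,d=get_image("top");cv2.imwrite("pics/t1.png",p[:,:,::-1]);p,d=get_image("side");cv2.imwrite("pics/s1.png",p[:,:,::-1])
E
```

```text
time_s: 2.1
eef_pos: [0.431, 0.2604, 0.2264]
tcp_rot: [3.12, 0.361, -0.0]
ft_force: [0.8, -0.7, -0.4]
gripper_width: 1.004
grip_force: 0.0
time_s: 2.52
eef_pos: [0.4298, 0.2584, 0.1284]
tcp_rot: [3.098, 0.517, -0.007]
ft_force: [0.6, 0.1, 1.0]
gripper_width: 0.686
grip_force: 0.0
t 2.52 p [429.8 258.4 128.4] yaw 18.95 shift [ 0.029 -0.015  1.045] turn [-0.001  0.052  0.011] F [0.6 0.1 1. ] w 0.686 g 0.0
```

```bash
python3 -m crank '[[[0.029,-0.015,0.25,0,0.05,0],[0,0,0.25,0,0,0],[0,0,0.25,0,0,0],[0,0,0.2,0,0,0],[0,0,0.09,0,0,0],[0,0,0,0,0,0],[0,0,0,0,0,0],[0,0,0,0,0,0]]]' 0.5; python3 -m crank '[[[0,0,0,0,0,0],[0,0,0,0,0,0],[0,0,0,0,0,0],[0,0,0,0,0,0],[0,0,0,0,0,0],[0,0,0,0,0,0],[0,0,0,0,0,0],[0,0,0,0,0,0]]]' 0 50; python3 -c "
from h import *
to(432,261,60,18.9)"
```

```text
time_s: 3.28
eef_pos: [0.4362, 0.263, 0.0068]
tcp_rot: [-3.097, -0.516, -0.012]
ft_force: [0.3, 0.1, -0.0]
gripper_width: 0.502
grip_force: 0.0
time_s: 3.95
eef_pos: [0.4348, 0.2618, 0.0051]
tcp_rot: [-3.099, -0.516, -0.007]
ft_force: [-0.6, -1.2, 5.8]
gripper_width: 0.191
grip_force: 50.0
t 3.95 p [434.8 261.8   5.1] yaw 18.92 shift [-0.022 -0.001 -0.458] turn [ 0.007 -0.054  0.003] F [-0.6 -1.2  5.8] w 0.191 g 50.0
```

```bash
python3 -m crank '[[[0,0,-0.1,0,0,0],[0,0,-0.2,0,0,0],[0,0,-0.25,0,0,0],[0,0,-0.22,0,0,0],[0,0,0,0,0,0],[0,0,0,0,0,0]]]'; python3 -c "
from h import *
to(436.4,82.3,52,18.9)"
```

```text
time_s: 4.45
eef_pos: [0.4352, 0.2624, 0.0988]
tcp_rot: [-3.097, -0.516, -0.012]
ft_force: [0.6, 1.2, -1.8]
gripper_width: 0.19
grip_force: 50.0
t 4.45 p [435.2 262.4  98.8] yaw 18.92 shift [-0.48   1.423  0.386] turn [-0.002 -0.089  0.003] F [ 0.6  1.2 -1.8] w 0.19 g 50.0
```

```bash
python3 -m crank '[[[-0.08,0.2,0,0,-0.05,0],[-0.08,0.25,0,0,-0.04,0],[-0.08,0.25,0,0,0,0],[-0.08,0.25,0,0,0,0],[-0.08,0.25,0.1,0,0,0],[-0.08,0.22,0.14,0,0,0],[0,0,0.14,0,0,0],[0,0,0,0,0,0],[0,0,0,0,0,0],[0,0,0,0,0,0]]]'; python3 - <<'E'
from h import *
to(436.4,82.3,49,18.9)
for n in("top","side"):
    p,d=get_image(n);np.savez(n+"1.npz",p=p,d=d);u,v=proj(n,[.558,.124,.054])[0].astype(int);print(n,u,v)
    c=p[v-60:v+60,u-70:u+70,::-1];cv2.imwrite(f"pics/{n}1.png",cv2.resize(c,None,fx=5,fy=5,interpolation=2))
E
python3 -c "
import cv2,numpy as np
a,b=[cv2.resize(cv2.imread(f'pics/{n}1.png'),(400,343)) for n in('top','side')]
cv2.imwrite('pics/ins.png',np.hstack([a,b]))"
```

```text
time_s: 5.28
eef_pos: [0.4346, 0.0834, 0.0518]
tcp_rot: [-3.098, -0.52, 0.006]
ft_force: [0.5, -0.8, -0.5]
gripper_width: 0.191
grip_force: 50.0
t 5.28 p [434.6  83.4  51.8] yaw 19.04 shift [0.011 0.013 0.023] turn [-0.014  0.039  0.029] F [ 0.5 -0.8 -0.5] w 0.191 g 50.0
top 338 184
side 332 186
```

View pics/ins.png

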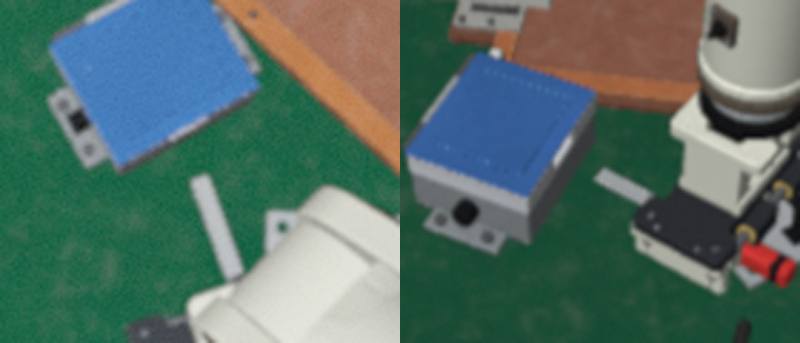

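Both views show the steel blade level in hand, tip at about top (339,186), side (332,187), in front of the notch (light stripe of the front edge, top about (330,171)). Triangulating tip height and notch.

```bash
python3 - <<'E'
from h import *
W={"top":(330,180,357,222),"side":(325,180,352,207)}
P={}
for n in W:
    f=np.load(n+"1.npz");p,d=f["p"],f["d"];m=mask(p,"grey",W[n]);v,u=np.nonzero(m)
    X=dep(n,np.c_[u,v],d);k=np.abs(X[:,2]-.055)<.02
    print(n,m.sum(),"z med",np.median(X[k],0).round(4))
    Q=ray(n,np.c_[u,v],.056);e=np.array([np.cos(np.radians(18.9)),np.sin(np.radians(18.9)),0]);s=Q@e;t=s.max();w=Q[s>t-.012].mean(0);print("tip on plane .056",np.round(w+e*.006,4),rect(n,m,.056),"along",t.round(4),"depth plane fit z at tip",np.round([np.median(X[k&(s>t-.03)],0),np.median(X[k&(s<t-.04)],0)],4).tolist())
s=r.read_state();print(s["eef_pos"])
E
```

```text
top 314 z med [0.514  0.1114 0.0566]
tip on plane .056 [0.5568 0.1265 0.056 ] (array([514. , 111.1]), array([92.1, 22.8]), 23.28) along 0.5681 depth plane fit z at tip [[0.5417, 0.1203, 0.0564], [0.4967, 0.105, 0.0567]]
side 102 z med [0.5361 0.1194 0.0579]
tip on plane .056 [0.5579 0.1259 0.056 ] (array([536. , 118.5]), array([45.9, 15.3]), 20.67) along 0.5683 depth plane fit z at tip [[0.5423, 0.122, 0.0581], [0.5168, 0.1131, 0.0571]]
[0.4352614  0.0834867  0.05233228]
```

```bash
python3 -c "
from h import *
to(494,101.3,49.5,18.9)"
python3 -m crank '[[[0,0,0.02,0,0.03,0],[0.1,0,0,0,0,0],[0.1,0,0,0,0,0],[0,0,0,0,0,0],[0,0,0,0,0,0]]]'; python3 -c "
from h import *
to(494,101.3,49.5,18.9)"
```

```text
t 5.38 p [435.3  83.5  52.3] yaw 19.06 shift [0.511 0.02  0.023] turn [-0.005  0.023  0.033] F [ 0.   0.3 -0.6] w 0.193 g 50.0
time_s: 5.8
eef_pos: [0.4578, 0.0904, 0.0495]
tcp_rot: [-3.098, -0.518, -0.0]
ft_force: [0.6, -0.5, -0.4]
gripper_width: 0.193
grip_force: 50.0
t 5.8 p [457.8  90.4  49.5] yaw 18.97 shift [0.315 0.012 0.   ] turn [-0.002 -0.001  0.015] F [ 0.6 -0.5 -0.4] w 0.193 g 50.0
```

```bash
python3 -m crank '[[[0.08,0.006,0,0,0,0],[0.08,0.006,0,0,0,0],[0.08,0,0,0,0,0],[0.075,0,0,0,0,0],[0,0,0,0,0,0],[0,0,0,0,0,0],[0,0,0,0,0,0]]]'; python3 - <<'E'
from h import *
to(494,101.3,49.5,18.9)
a=[]
for n,(u,v) in(("top",(325,160)),("side",(310,180))):
    p,d=get_image(n);a.append(cv2.resize(p[v-50:v+50,u-58:u+58,::-1],(400,345),interpolation=2))
cv2.imwrite("pics/ins2.png",np.hstack(a))
# circle in tool units: tip about hinge, radius 95, yaw 18.9 tool vs housing 29.4
hx=np.array([np.cos(np.radians(10.5)),-np.sin(np.radians(10.5))])
pr=None
for th in range(0,101,10):
    t=np.radians(th);q=np.array([-93*np.cos(t),93*np.sin(t)])
    if pr is not None: dx,dz=q-pr;print(th,np.round(np.r_[hx*dx,-dz]/120,3))
    pr=q
E
```

```text
time_s: 6.38
eef_pos: [0.4932, 0.1006, 0.0489]
tcp_rot: [3.099, 0.517, -0.003]
ft_force: [-0.1, 0.1, -1.2]
gripper_width: 0.194
grip_force: 50.0
t 6.38 p [493.2 100.6  48.9] yaw 18.93 shift [ 0.008 -0.004 -0.005] turn [-0.002  0.02   0.007] F [-0.1  0.1 -1.2] w 0.194 g 50.0
10 [ 0.012 -0.002 -0.135]
20 [ 0.034 -0.006 -0.13 ]
30 [ 0.056 -0.01  -0.122]
40 [ 0.076 -0.014 -0.111]
50 [ 0.094 -0.017 -0.096]
60 [ 0.109 -0.02  -0.077]
70 [ 0.12  -0.022 -0.057]
80 [ 0.128 -0.024 -0.035]
90 [ 0.132 -0.025 -0.012]
100 [ 0.132 -0.025  0.012]
```

View pics/ins2.png

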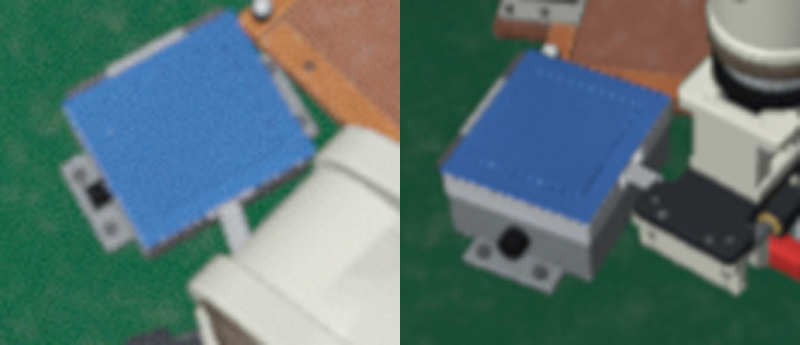

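The blade tip is in the notch under the front edge (top crop (230,215)), nothing else touching. Levering up now.

```bash
python3 -m crank '[[[0.004,0,-0.04,0,0,0],[0.004,-0.001,-0.067,0,0,0],[0.008,-0.001,-0.067,0,0,0],[0.015,-0.003,-0.065,0,0,0],[0.019,-0.003,-0.065,0,0,0],[0.026,-0.005,-0.062,0,0,0],[0.03,-0.005,-0.06,0,0,0],[0.036,-0.007,-0.057,0,0,0],[0.04,-0.007,-0.054,0,0,0],[0,0,0,0,0,0],[0,0,0,0,0,0]]]'; python3 - <<'E'
from h import *
to(494,101.3,49.5,18.9)
a=[]
for n,(u,v) in(("top",(325,160)),("side",(310,160))):
    p,d=get_image(n);m=mask(p,"blue",(u-80,v-60,u+60,v+60));vv,uu=np.nonzero(m);X=dep(n,np.c_[uu,vv],d);hx=np.array([.871,.491]);s=(X[:,:2]-[.6980,.190])@hx;k=(s<-.02)&(s>-.13)
    print(n,np.degrees(np.arctan(-np.polyfit(s[k],X[k,2],1)[0])).round(1),np.percentile(s,[2,98]).round(3))
    a.append(cv2.resize(p[v-60:v+60,u-70:u+70,::-1],(400,343),interpolation=2))
cv2.imwrite("pics/l1.png",np.hstack(a))
E
```

```text
time_s: 7.4
eef_pos: [0.5138, 0.1116, 0.114]
tcp_rot: [3.099, 0.517, 0.0]
ft_force: [0.5, 0.8, -1.8]
gripper_width: 0.19
grip_force: 50.0
t 7.4 p [513.8 111.6 114. ] yaw 18.93 shift [-0.184  0.028  0.537] turn [ 0.001 -0.002  0.006] F [ 0.5  0.8 -1.8] w 0.19 g 50.0
top 38.4 [-0.086 -0.003]
side 38.6 [-0.087 -0.001]
```

View pics/l1.png

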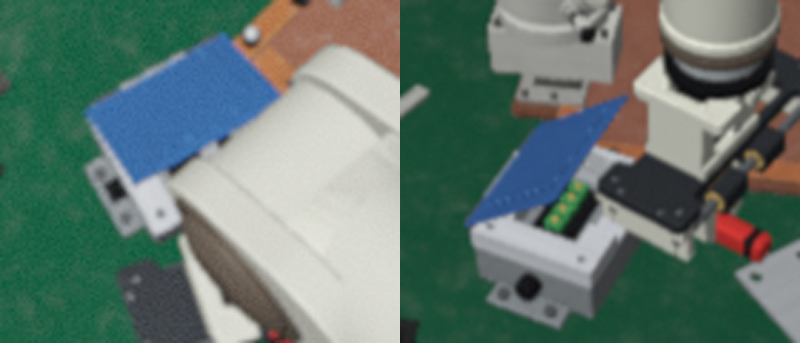

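Side view: cover up at about 38° resting on the blade, gripper clear of it (cover corner at (625,98)). Continuing over the top.

```bash
python3 -m crank '[[[0.045,-0.008,-0.05,0,0,0],[0.049,-0.009,-0.046,0,0,0],[0.053,-0.01,-0.041,0,0,0],[0.056,-0.01,-0.036,0,0,0],[0.059,-0.011,-0.031,0,0,0],[0.061,-0.011,-0.026,0,0,0],[0.063,-0.012,-0.02,0,0,0],[0.065,-0.012,-0.015,0,0,0],[0.066,-0.012,-0.009,0,0,0],[0.066,-0.012,-0.003,0,0,0],[0.066,-0.012,0,0,0,0],[0.066,-0.012,0,0,0,0]]]';  python3 -m crank '[[[0.07,-0.012,0,0,0,0],[0.07,-0.012,0,0,0,0],[0.07,-0.012,0,0,0,0],[0,0,0,0,0,0],[0,0,0,0,0,0],[0,0,0,0,0,0]]]';python3 - <<'E'
from h import *
to(494,101.3,49.5,18.9)
a=[]
for n,(u,v) in(("top",(325,150)),("side",(310,150))):
    p,d=get_image(n)
    a.append(cv2.resize(p[v-70:v+70,u-82:u+82,::-1],(400,341),interpolation=2))
cv2.imwrite("pics/l2.png",np.hstack(a))
E
```

```text
time_s: 8.5
eef_pos: [0.5899, 0.1544, 0.1466]
tcp_rot: [3.099, 0.517, -0.002]
ft_force: [-0.0, 0.2, -2.1]
gripper_width: 0.194
grip_force: 50.0
time_s: 9.0
eef_pos: [0.6113, 0.1662, 0.1465]
tcp_rot: [3.098, 0.517, -0.002]
ft_force: [-0.5, -0.2, -0.8]
gripper_width: 0.189
grip_force: 50.0
t 9.0 p [611.3 166.2 146.5] yaw 18.94 shift [-1.099  0.194  0.81 ] turn [0.001 0.019 0.008] F [-0.5 -0.2 -0.8] w 0.189 g 50.0
```

View pics/l2.png

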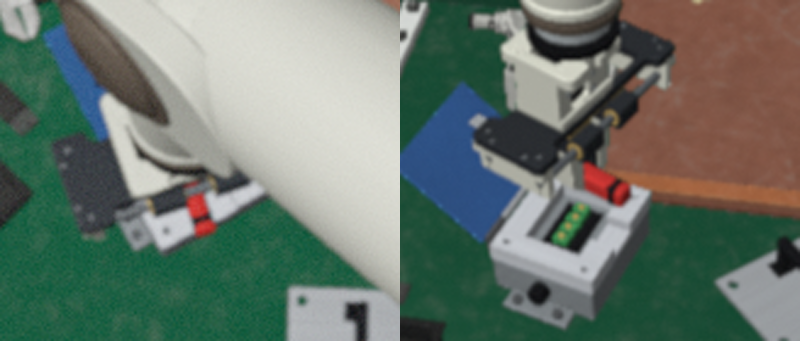

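Side view: cover lies open behind the housing (around (460,160)), blade free. Returning the blade to its place.

```bash
python3 -c "
from h import *
to(434.8,261.8,105,18.9)"
python3 -m crank '[[[-0.2,0,0,0,0,0],[-0.25,0,0,0,0,0],[-0.2,-0.1,0,0,0,0],[-0.2,-0.25,0,0,0,0],[-0.15,-0.25,0,0,0,0],[-0.134,-0.25,0.1,0,0,0],[0,-0.25,0.15,0,0,0],[0,-0.13,0.1,0,0.02,0],[0,0,0,0,0,0],[0,0,0,0,0,0]]]'
python3 -c "
from h import *
to(434.8,261.8,7,18.9)"
```

```text
t 9.1 p [611.3 165.9 146.6] yaw 18.92 shift [-1.131 -1.233  0.348] turn [0.004 0.017 0.004] F [ 0.7  0.5 -0.2] w 0.19 g 50.0
time_s: 9.93
eef_pos: [0.434, 0.2621, 0.1046]
tcp_rot: [3.098, 0.521, -0.0]
ft_force: [-0.2, -0.0, -0.9]
gripper_width: 0.191
grip_force: 50.0
t 9.93 p [434.  262.1 104.6] yaw 19.08 shift [0.005 0.004 0.814] turn [0.005 0.002 0.036] F [-0.2 -0.  -0.9] w 0.191 g 50.0
```

```bash
python3 -m crank '[[[0,0,0.2,0,0,0],[0,0,0.25,0,0,0],[0,0,0.2,0,0,0],[0,0,0.1,0,0,0],[0,0,0.05,0,0,0],[0,0,0.015,0,0,0],[0,0,0.005,0,0,0],[0,0,0,0,0,0],[0,0,0,0,0,0]]]'
python3 -m crank '[[[0,0,0,0,0,0],[0,0,0,0,0,0],[0,0,0,0,0,0],[0,0,0,0,0,0],[0,0,-0.05,0,0,0],[0,0,-0.15,0,0,0],[0,0,-0.25,0,0,0],[0,0,-0.25,0,0,0],[0,0,-0.25,0,0,0],[0,0,-0.25,0,0,0],[0,0,0,0,0,0],[0,0,0,0,0,0]]]' 0.5
python3 - <<'E'
from h import *
to(476,4.5,130,-2.9)
for n in("top","side"):
    p,d=get_image(n); np.savez(n+"2.npz",p=p,d=d)
E
```

```text
time_s: 10.68
eef_pos: [0.4361, 0.2622, 0.0076]
tcp_rot: [-3.098, -0.516, -0.005]
ft_force: [-0.4, -0.2, -1.6]
gripper_width: 0.191
grip_force: 50.0
time_s: 11.68
eef_pos: [0.4363, 0.2623, 0.1525]
tcp_rot: [-3.098, -0.516, -0.008]
ft_force: [0.9, -0.7, -1.0]
gripper_width: 0.5
grip_force: 0.0
t 11.68 p [436.3 262.3 152.5] yaw 18.91 shift [-0.384  2.14   0.186] turn [-0.008 -0.059  4.362] F [ 0.9 -0.7 -1. ] w 0.5 g 0.0
```

```bash
cat > holes.py <<'E'
from h import *
L=np.array([[-42,-52.5],[-42,52.5],[42,52.5],[42,-52.5]])/1000
def holes(n,p,c,yaw,z,w=5):
    """dark-blob centroid near each predicted hole, on plane z; then rigid fit"""
    g=255-cv2.cvtColor(p,cv2.COLOR_RGB2GRAY).astype(float)
    a=np.radians(yaw);Rm=np.array([[np.cos(a),-np.sin(a)],[np.sin(a),np.cos(a)]])
    W=[]
    for l in L:
        u,v=proj(n,[*(c+Rm@l),z])[0];
        for _ in range(4):
            ui,vi=int(round(u)),int(round(v));b=g[vi-w:vi+w+1,ui-w:ui+w+1];yy,xx=np.mgrid[-w:w+1,-w:w+1]
            k=np.clip(b-np.median(b)-15,0,None)*((xx**2+yy**2)<=w*w)
            if k.sum()<40: break
            u,v=ui+(k*xx).sum()/k.sum(),vi+(k*yy).sum()/k.sum()
        W.append(ray(n,[u,v],z)[0,:2])
    W=np.array(W);m=W.mean(0);H=L.T@(W-m);ang=np.arctan2(H[0,1]-H[1,0],H[0,0]+H[1,1])
    Rm=np.array([[np.cos(ang),-np.sin(ang)],[np.sin(ang),np.cos(ang)]])
    print(n,"centre",np.round(m*1000,1),"yaw",np.degrees(ang).round(2),"resid mm",np.round((W-m-L@Rm.T)*1000,1).tolist())
E
python3 - <<'E'
from holes import *
a=[]
for n in("top","side"):
    p=np.load(n+"2.npz")["p"]
    holes(n,p,np.array([.6457,.1607]),29.4,.060);holes(n,p,np.array([.477,.0045]),-2.9,.005)
    a.append(cv2.resize(p[100:290,230:450,::-1],(400,345),interpolation=2))
cv2.imwrite("pics/m.png",np.hstack(a))
E
```

```text
top centre [645.  161.2] yaw 29.73 resid mm [[0.5, -0.9], [-0.0, 0.6], [0.1, 0.2], [-0.5, 0.2]]
top centre [476.4   4.2] yaw -2.86 resid mm [[0.1, -0.2], [0.1, 0.0], [0.0, 0.1], [-0.2, -0.0]]
side centre [638.2 167.2] yaw 19.25 resid mm [[-8.8, -0.4], [-21.3, -3.4], [17.2, -0.3], [12.9, 4.1]]
side centre [482.2   2.9] yaw -4.97 resid mm [[-5.6, -0.7], [-21.9, 13.3], [14.9, -0.0], [12.6, -12.5]]
```

View pics/m.png

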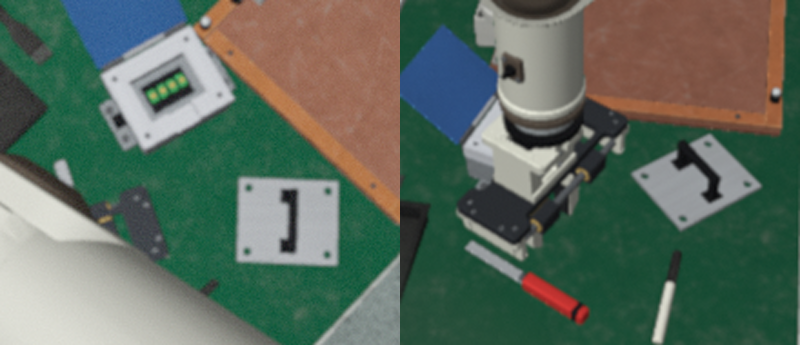

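Top view: face with four threads, plate flat with handle, blade seen flat on the bench in the side view (520,280), cover open. Checking clearance of the overhanging green box for the gripper body.

```bash
python3 - <<'E'
from h import *
d=np.load("side0.npz")["d"];u,v=np.meshgrid(range(640),range(400));X=dep("side",np.c_[u.ravel(),v.ravel()],d)
n=(X[:,0]-X[:,1])/2**.5;t=(X[:,0]+X[:,1])/2**.5
for t0 in np.arange(.52,.72,.02):
    k=(abs(t-t0)<.01)&(X[:,2]>.02)&(X[:,2]<.6)&(n>.36)&(n<.56)&(d.ravel()>0)
    q=X[k];zz=np.sort(q[:,2]);f=k&(n<.475);print(t0.round(2),"lowest z",np.round(np.percentile(zz,[0,2,5,10]),3) if len(zz) else 0,"face n min",n[k].min().round(3) if k.any() else 0, "face zmin", X[f,2].min().round(3) if f.any() else 0)
E
```

```text
0.52 lowest z [0.02  0.021 0.021 0.022] face n min 0.36 face zmin 0.02
0.54 lowest z [0.02  0.022 0.023 0.062] face n min 0.36 face zmin 0.02
0.56 lowest z [0.02  0.053 0.064 0.068] face n min 0.36 face zmin 0.02
0.58 lowest z [0.021 0.052 0.063 0.065] face n min 0.36 face zmin 0.021
0.6 lowest z [0.02  0.021 0.043 0.063] face n min 0.36 face zmin 0.02
0.62 lowest z [0.021 0.043 0.058 0.064] face n min 0.36 face zmin 0.06
0.64 lowest z [0.02  0.028 0.054 0.099] face n min 0.369 face zmin 0.061
0.66 lowest z [0.02  0.047 0.061 0.084] face n min 0.455 face zmin 0.211
0.68 lowest z [0.039 0.064 0.088 0.146] face n min 0.453 face zmin 0.211
0.7 lowest z [0.133 0.141 0.146 0.224] face n min 0.454 face zmin 0.212
```

```bash
python3 -m crank '[[[-0.05,0.268,0,0,0,0],[-0.05,0.268,0,0,0,0],[-0.05,0.268,0,0,0,0],[-0.05,0.268,0,0,0,0],[-0.046,0.268,0,0,0,0],[-0.046,0.268,0,0,0,0],[-0.046,0.268,0,0,0,0],[-0.046,0.264,0,0,0,0]]]' 0.5; python3 -m crank '[[[0,0,0,0,0,0.8],[0,0,0,0,0,0.8],[0,0,0,0,0,0.8],[0,0,0.1,0,0,0.8],[0,0,0.1,0,0,0.8],[0,0,0.1,0,0,0.36],[0,0,0,0,0,0],[0,0,0,0,0,0]]]';python3 -c "
from h import *
to(476.4,4.2,18,-2.87)"
```

```text
time_s: 12.45
eef_pos: [0.4735, 0.0021, 0.1491]
tcp_rot: [-3.098, -0.517, 0.003]
ft_force: [1.3, -0.1, 0.1]
gripper_width: 0.5
grip_force: 0.0
time_s: 13.12
eef_pos: [0.4732, 0.0041, 0.1131]
tcp_rot: [-3.14, 0.076, 0.005]
ft_force: [0.5, 1.2, 0.4]
gripper_width: 0.5
grip_force: 0.0
t 13.12 p [473.2   4.1 113.1] yaw -2.77 shift [ 0.029 -0.001  0.792] turn [-0.009  0.033  0.021] F [0.5 1.2 0.4] w 0.5 g 0.0
```

```bash
python3 -m crank '[[[0.025,0,0.15,0,0.03,0.02],[0,0,0.2,0,0,0],[0,0,0.2,0,0,0],[0,0,0.16,0,0,0],[0,0,0.08,0,0,0],[0,0,0,0,0,0],[0,0,0,0,0,0],[0,0,0,0,0,0]]]'; python3 -m crank '[[[0,0,0,0,0,0],[0,0,0,0,0,0],[0,0,0,0,0,0],[0,0,0,0,0,0],[0,0,0,0,0,0],[0,0,0,0,0,0],[0,0,0,0,0,0],[0,0,0,0,0,0]]]' 0 55;python3 -c "
from h import *
to(476.4,4.2,18,-2.87)"
```

```text
time_s: 13.78
eef_pos: [0.479, 0.004, 0.0207]
tcp_rot: [-3.14, 0.081, -0.008]
ft_force: [0.4, 0.6, 1.1]
gripper_width: 0.5
grip_force: 0.0
time_s: 14.45
eef_pos: [0.4781, 0.0036, 0.0198]
tcp_rot: [3.14, -0.082, 0.006]
ft_force: [-0.7, -0.9, 3.5]
gripper_width: 0.118
grip_force: 55.0
t 14.45 p [478.1   3.6  19.8] yaw -2.98 shift [-0.015 -0.004  0.015] turn [-0.    -0.041 -0.021] F [-0.7 -0.9  3.5] w 0.118 g 55.0
```

```bash
python3 -m crank '[[[0,0,-0.05,0,0,0],[0,0,-0.1,0,0,0],[0,0,-0.15,0,0,0],[0,0,-0.15,0,0,0],[0,0,-0.15,0,0,0],[0,0,-0.1,0,0,0],[0,0,-0.05,0,0,0],[0,0,0,0,0,0],[0,0,0,0,0,0],[0,0,0,0,0,0]]]'; python3 -m crank '[[[0.04,-0.1,0,0,0,-0.6],[0.04,-0.1,0,0,0,-0.6],[0.04,-0.1,0,0,0,-0.6],[0.04,-0.1,0,0,0,-0.6],[0.04,-0.1,0,0,0,-0.6],[0.04,-0.1,0,0,0,-0.6],[0.04,-0.1,0,0,0,-0.6],[0,0,0,0,0,-0.6],[0,0,0,0,0,-0.6],[0,0,0,0,0,-0.6],[0,0,0,0,0,-0.5],[0,0,0,0,0,0]]]';python3 -c "
from h import *
to(516,87,100,29.6)"
```

```text
time_s: 15.28
eef_pos: [0.477, 0.0035, 0.1089]
tcp_rot: [-3.14, 0.082, -0.003]
ft_force: [0.1, 0.2, -2.2]
gripper_width: 0.125
grip_force: 55.0
time_s: 16.28
eef_pos: [0.502, 0.0913, 0.1096]
tcp_rot: [3.036, 0.807, 0.005]
ft_force: [-0.0, -0.2, -1.6]
gripper_width: 0.128
grip_force: 55.0
t 16.28 p [502.   91.3 109.6] yaw 29.78 shift [0.083 0.089 0.08 ] turn [ 0.013 -0.034  0.037] F [-0.  -0.2 -1.6] w 0.128 g 55.0
```

```bash
python3 -m crank '[[[0.08,0.09,0.05,0,-0.03,0.03],[0.1,0,0.03,0,0,0],[0.15,0,0,0,0,0],[0.15,0,0,0,0,0],[0.15,0,0,0,0,0],[0.15,0,0,0,0,0],[0.1,0,0,0,0,0],[0,0,0,0,0,0],[0,0,0,0,0,0],[0,0,0,0,0,0]]]';python3 - <<'E'
from h import *
to(646.8,161.5,92,29.6)
a=[]
for n in("top","side"):
    p,d=get_image(n); np.savez(n+"3.npz",p=p,d=d);a.append(cv2.resize(p[80:230,230:404,::-1],(400,345),interpolation=2))
cv2.imwrite("pics/f1.png",np.hstack(a))
E
```

```text
time_s: 17.12
eef_pos: [0.5985, 0.1327, 0.0998]
tcp_rot: [3.037, 0.797, -0.001]
ft_force: [-0.1, -0.1, -1.3]
gripper_width: 0.123
grip_force: 55.0
t 17.12 p [598.5 132.7  99.8] yaw 29.4 shift [ 0.468 -0.012  0.064] turn [ 0.016  0.011 -0.039] F [-0.1 -0.1 -1.3] w 0.123 g 55.0
```

View pics/f1.png

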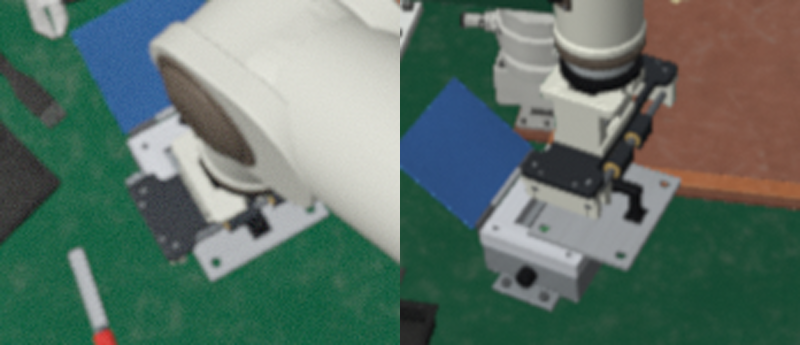

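Side view: plate level above the housing's front, holes visible at crop (622,255), (543,228), (663,183); nothing touching. Advance to the goal.

```bash
python3 -m crank '[[[0.08,-0.012,0,0.01,0.01,-0.04],[0.1,0,0,0,0,0],[0.1,0,0,0,0,0],[0.1,0,0,0,0,0],[0.06,0,0,0,0,0],[0.028,0,0.03,0,0,0],[0,0,0.034,0,0,0],[0,0,0,0,0,0],[0,0,0,0,0,0],[0,0,0,0,0,0],[0,0,0,0,0,0]]]';python3 - <<'E'
from h import *
to(646.8,161.5,92,29.6)
a=[]
for n in("top","side"):
    p,d=get_image(n); np.savez(n+"4.npz",p=p,d=d);a.append(cv2.resize(p[100:200,260:376,::-1],(400,345),interpolation=2))
    q=np.array([.645,.1612]);a_=np.radians(29.7);Rm=np.array([[np.cos(a_),-np.sin(a_)],[np.sin(a_),np.cos(a_)]])
    u0=proj(n,np.c_[(q+np.array([[-42,-52.5],[-42,52.5],[42,52.5],[42,-52.5]])/1000@Rm.T),np.full(4,.077)])
    print(n,"pred plate holes px",u0.round(1).tolist(),"in crop",((u0-[260,100])*3.448).round().tolist())
cv2.imwrite("pics/f2.png",np.hstack(a))
E
```

```text
time_s: 18.13
eef_pos: [0.6475, 0.1613, 0.0927]
tcp_rot: [3.037, 0.801, 0.002]
ft_force: [0.3, -0.6, -1.4]
gripper_width: 0.129
grip_force: 55.0
t 18.13 p [647.5 161.3  92.7] yaw 29.57 shift [-0.004 -0.004  0.006] turn [ 0.011 -0.013 -0.007] F [ 0.3 -0.6 -1.4] w 0.129 g 55.0
top pred plate holes px [[351.1, 149.7], [310.8, 172.9], [292.2, 141.2], [332.3, 118.5]] in crop [[314.0, 172.0], [175.0, 251.0], [111.0, 142.0], [249.0, 64.0]]
side pred plate holes px [[323.3, 155.2], [303.6, 185.3], [271.2, 174.0], [292.1, 145.0]] in crop [[218.0, 190.0], [150.0, 294.0], [39.0, 255.0], [111.0, 155.0]]
```

View pics/f2.png

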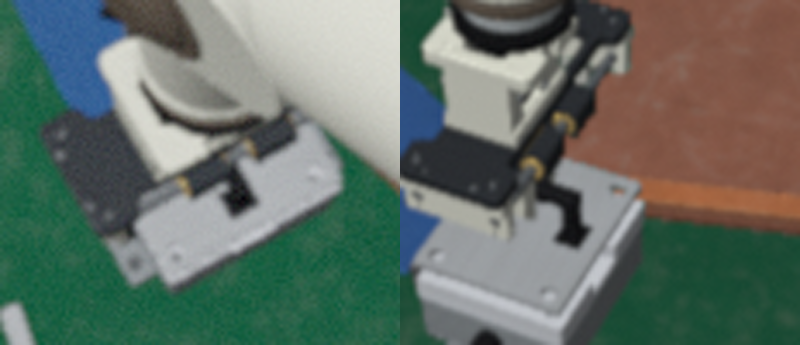

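```bash
python3 - <<'E'
from h import *
L={0:(-42,-52.5),1:(-42,52.5),2:(42,52.5)}
S={"top":{0:(351.4,151.3),1:(310.8,174.3)},"side":{0:(323.2,154.5),1:(303.2,185.6),2:(270.5,174.2)}}
q=np.array([645,161.2]);a=np.radians(29.7);Rm=np.array([[np.cos(a),-np.sin(a)],[np.sin(a),np.cos(a)]])
for n in S:
    f=np.load(n+"4.npz");p,d=f["p"],f["d"];g=cv2.GaussianBlur(cv2.cvtColor(p,cv2.COLOR_RGB2GRAY),(3,3),0).astype(float)
    # plate surface height from depth near the holes
    for k,(u,v) in S[n].items():
        ui,vi=round(u),round(v)
        w=9;uu,vv=np.meshgrid(range(ui-w,ui+w+1),range(vi-w,vi+w+1));X=dep(n,np.c_[uu.ravel(),vv.ravel()],d);s=X[(X[:,2]>.07)&(X[:,2]<.1)]
        print(n,k,"depth z",np.median(s[:,2]).round(4),len(s))
        b=g[vi-4:vi+5,ui-4:ui+5];yy,xx=np.mgrid[-4:5,-4:5];D=abs(b-np.median(b));D[D<8]=0;D*=(xx**2+yy**2<=14)
        c=np.array([ui+(D*xx).sum()/D.sum(),vi+(D*yy).sum()/D.sum()]);X=ray(n,c,.0755)[0,:2]*1000
        print("   hole px",c.round(1),"world",X.round(1),"thread pred",(q+Rm@L[k]).round(1)," err",(X-(q+Rm@L[k])).round(1),b.astype(int).tolist() if n=="top" and k==1 else "")
    b={"top":(300,140,365,190),"side":(258,140,335,200)}[n]
E
```

```text
top 0 depth z 0.0773 224
   hole px [351.4 149.5] world [635.4  94.1] thread pred [634.5  94.8]  err [ 0.9 -0.7] 
top 1 depth z 0.0771 204
   hole px [310.6 174.5] world [579.1 186.6] thread pred [582.5 186. ]  err [-3.4  0.6] [[177, 175, 173, 174, 177, 177, 177, 177, 177], [177, 175, 176, 179, 182, 182, 180, 179, 178], [177, 177, 178, 180, 182, 184, 182, 180, 179], [178, 178, 174, 169, 170, 176, 180, 180, 178], [180, 178, 169, 158, 158, 167, 176, 178, 177], [181, 178, 169, 160, 159, 166, 174, 175, 175], [179, 178, 174, 170, 168, 170, 172, 173, 173], [173, 177, 177, 175, 174, 174, 173, 171, 169], [165, 175, 178, 177, 178, 178, 176, 170, 160]]
side 0 depth z 0.078 188
   hole px [322.6 154.4] world [638.9  93.7] thread pred [634.5  94.8]  err [ 4.4 -1.1] 
side 1 depth z 0.0778 210
   hole px [302.9 185.8] world [583.2 187.4] thread pred [582.5 186. ]  err [0.7 1.4] 
side 2 depth z 0.0777 205
   hole px [270.3 173.7] world [658.6 228.4] thread pred [655.5 227.6]  err [3.1 0.8]
```

The dark spots are the threads seen through the holes (parallax), so I'll get the plate-in-hand offset from the previous view, where the front holes lay over green bench.

```bash
python3 - <<'E'
from h import *
S={"top":{0:(367,170),1:(323.5,194)},"side":{0:(344.3,159.6),1:(326.5,191)}}
H={0:(-42,-52.5),1:(-42,52.5)}
ya=np.radians(29.4);t=np.array([598.5,132.7]);R=lambda a:np.array([[np.cos(a),-np.sin(a)],[np.sin(a),np.cos(a)]])
for n in S:
    p=np.load(n+"3.npz")["p"].astype(float);g=p[...,0]  # red: plate bright, green bench dark
    W={}
    for k,(u,v) in S[n].items():
        ui,vi=round(u),round(v)
        for _ in range(3):
            b=g[vi-4:vi+5,ui-4:ui+5];yy,xx=np.mgrid[-4:5,-4:5];D=np.clip(np.percentile(b,70)-20-b,0,None)*(xx**2+yy**2<=16)
            c=np.array([ui+(D*xx).sum()/D.sum(),vi+(D*yy).sum()/D.sum()]);ui,vi=np.round(c).astype(int)
        W[k]=ray(n,c,.0822)[0,:2]*1000;print(n,k,c.round(2),b.min(),np.percentile(b,70),W[k].round(1))
    e=W[1]-W[0];yaw=np.arctan2(-e[0],e[1]);m=(W[0]+W[1])/2+R(yaw)@[42,0]
    print(n,"dist",np.hypot(*e).round(1),"yaw",np.degrees(yaw).round(2),"centre",m.round(1),"in tool(x,left)",(R(ya).T@(m-t)).round(1))
# threads, through holes, image 4
for c,k in(((310.6,174.5),1),): print("thread1 on .06",ray("top",c,.06)[0,:2].round(4))
E
```

```text
top 0 [364.81 170.15] 66.0 167.0 [586.6  65.7]
top 1 [323.51 193.69] 44.0 175.0 [534.6 158.1]
top dist 106.0 yaw 29.36 centre [597.2 132.5] in tool(x,left) [-1.2  0.4]
side 0 [344.39 159.78] 112.0 151.0 [588.8  66.1]
side 1 [325.49 190.64] 53.0 150.0 [536.9 157.3]
side dist 104.9 yaw 29.67 centre [599.3 132.5] in tool(x,left) [ 0.6 -0.6]
thread1 on .06 [0.5818 0.1868]
```

```bash
python3 -m crank '[[[-0.007,-0.004,0.01,0,0,0],[0,0,0,0,0,0],[0,0,0,0,0,0],[0,0,0,0,0,0],[0,0,0,0,0,0],[0,0,0,0,0,0]]]';python3 - <<'E'
from h import *
to(646.2,161.4,91.5,29.6)
for n in("side",):
    p,d=get_image(n);m=mask(p,"red",(285,235,345,285));print("red handle",rect(n,m,.015))
r.close_job()
E
```

```text
time_s: 18.73
eef_pos: [0.6468, 0.1617, 0.0914]
tcp_rot: [3.037, 0.802, 0.002]
ft_force: [-0.1, 0.5, -1.3]
gripper_width: 0.125
grip_force: 55.0
t 18.73 p [646.8 161.7  91.4] yaw 29.57 shift [-0.005 -0.    -0.001] turn [ 0.008 -0.016 -0.006] F [-0.1  0.5 -1.3] w 0.125 g 55.0
red handle (array([429.9, 262.5]), array([93.5, 24.2]), 18.66)
the job is handed in; nothing more can be done
```

The job is handed in at about 18.8 s; no verdict was returned. The pry blade levered the dust cover open until it fell back, and the blade is back flat on the bench. The plate is held level about 11 mm above the housing face, with its holes about 1 mm off the threads by my camera measurement, and the marker pen was never approached.

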